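# Set the serving lift's spring and load it with jam pots

### The arm

A 6-joint arm with a two-finger parallel gripper is mounted at the origin on the work surface. World frame = base frame: x ahead of the robot, y to its left, z up, the work surface at z = 0. Lengths are in m, angles in rad, forces in N, time in s.
With the tool pointing down it reaches from about 0.425 to 0.925 m from the base axis. Payload 12.5 kg.
Tool frame: the origin (TCP) lies midway between the tips of the shut fingers; the grasp point (between the pads) lies 19 mm behind it (r.tcp_to_grasp is the distance from the TCP to the grasp point, in m); z points along the fingers, y is the line along which they close (so a half turn about z gives the same grasp; the last joint's range is limited). The gripper opens to 85 mm and grips with 20 to 120 N. Pads are 22 mm wide; open, the fingers measure 114 mm over their backs; the gripper's body (76 mm by 85 mm) begins 54 mm behind the grasp point. The pads swing forward as they close: fully open they stand 13 mm farther back than shut.
Start: joints at [-1.215, 0.491, 1.559, -0, 1.092, -0.106], TCP at [0.278, -0.56, 0.231] pointing down, gripper open.
Joint ranges: [-3.1, 3.1], [-0.84, 2.19], [0.05, 2.79], [-1.13, 4.28], [0.06, 2.93], [-2.69, 2.69]. Speed limits (rad/s): [2.22, 2.22, 2.79, 3.14, 3.14, 3.14].

### API

Orientations are given as a rotation vector (axis times angle).
In Python, from rig import r, vision gives the robot as it stands. The module is installed in compiled form; this text tells all that it offers.
- The arm moves only by the tool send_rows, never from a script. Its argument "commands" is a list of rows, each a list of 2 entries, a list of its own where there are three numbers: the shift along the tool's x, y, z in cm, then the turn, a rotation vector about the tool's x, y, z in units of 10 degrees (1.0 is 10 degrees). In form: [[[tx, ty, tz], [rx, ry, rz]], ...]. A call has 1 to 10 rows; each row shifts and turns the commanded pose from where the row before left it, along the tool's axes as they then stand; what a row does not reach is not made up. A row lasts 1/8 s, in which the tool goes at most 62.5 mm and 10.7 degrees, less where a joint would pass 70% of its speed; a pose out of reach is approached as far as the arm can. A call with a gripper value outside its range is refused whole. "fingers" is the closure, from 0 (fully open) to 1 (shut), set as the call begins (left out, the last holds). The fingers move at their own pace and stop on an object; "grip_force" is the grip in N (left out, the last holds). Time passes only in rows, so rows that do not move let the fingers close. It gives the time, the measured TCP pose, the force, the opening and the grip force at its end, in the units of the state.
- r.get_state(): the state, without advancing time (a new reading comes with each control period).
- vision.capture(name): name is "scene" or "top" or "wrist"; returns a dict with "img" (400x640x3 uint8, blue, green, red), "fx", "fy", "cx", "cy" (pixels), "dist_coeffs" ([k1, k2, p1, p2, k3] as OpenCV has them; the pictures are not rectified), "camera_from_world" (4x4, takes a point from world to camera coordinates); the wrist camera has in their place "hand_eye" (4x4, takes a point from camera to tool coordinates, whose origin is the TCP and whose axes are the flange's). Camera axes: x right, y down, z forward; pixel columns grow to the right and rows downward; lengths in m; the calibration is good to about 2 mm. A picture is of the moment at which its call begins: read the wrist's pose just before it. There is no depth.
- r.hand_in(): hands the job in; it is judged then, once.
Trained networks look in a picture, given as the dict that the camera call returned (one of the last four; its "shot" number tells which), for a name from the list of things; names that differ only in an ending like _2 or _b are one class to them, and where a whole thing is asked for, a point or a joint stands for the part that bears it (a point fixed in the world has none). Each returns a list of dicts, best first, with "confidence" (0 to 1); they miss things now and then, are a little off and sometimes report something else, mostly with a low value. They report only what shows in the picture. A call takes as long as a camera call. They do not tell look-alikes from the thing itself.
- vision.boxes_of(label, picture): "at" ([column, row] as shares, 0 to 1, of the picture: columns of its width, rows of its height, amid what is visible of it).
The state is a dict: "t": time; "joint_positions": joint angles; "qd": joint speeds; "tau": joint torques, N m; "ee_pos": TCP position; "orientation": TCP orientation; "ft_force": force on the tool from outside, world axes, zero at the start; "torque": the same for the moment, N m; "grip_width": opening from 0.0 (shut) to 1.0 (fully open); "grasp_force": force on a finger pad.
Only numpy, scipy, OpenCV 4.12 (cv2) and the standard library are available. Lean on these libraries where they do the work, as an engineer would, in place of code of your own. Each camera call takes 0.05 s, during which the arm holds its last target. There are 200 camera calls.

### The job

Get the sprung serving lift ready for the counter: flip its clamp lever open, turn the wing nut until its wings are square across the lever, in line with the marks on the dial, and flip the lever fully closed again. Then load every lidded jam pot onto the lift's tray, each standing upright on the tray and set down gently, because the tray sinks with every pot and must not be jolted or dropped onto; leave everything else on the counter alone.

Things in the scene. Friction and masses are not known exactly. Their poses are not given: they have to be found in the camera images.
- tray_top (a point): centre of the top face of the sprung lift's tray: a flat wooden board with a grey mat and no rim, 270 mm (its x) by 200 mm (its y), 12 mm thick, carried on a black bellows over a steel base fixed to the counter. z up; the axes turn with the lift. Empty, its top is about 145 mm above the counter; it sinks straight down without tipping, about 12 mm for each pot set anywhere on it (spring 170 N/m, well damped)
- tray (a joint): how far the tray has sunk (m): 0 empty, 0.09 at its bottom stop. Driven down faster than 0.2 m/s it is jolted
- lever_knob (a point): centre of the black cross knob at the tip of the clamp's cam lever: a cylinder 18 mm in diameter and 24 mm long along the lift's y axis (the hinge's direction), its two end faces free to be pinched from above; axes turn with the lever. The lever is an aluminium bar 14 mm wide and 10 mm thick; closed, it lies level at 92 mm above the counter, over the wing nut, its knob towards the robot
- lever_hinge (a point): the lever's hinge: centre of the hinge line (along the lift's y axis), 125 mm from the knob, 92 mm above the counter, on the far side of the nut
- lever (a joint): lever angle (rad): 0 closed (lying level over the nut), 1.57 upright, 2.15 fully open (tip thrown up and over, leaning away from the robot). It is stiff (about 1.5 N at the knob) and stays where it is left
- nut_grip (a point): centre of the wing nut's flat bar: steel, 52 mm long along its own x, 12 mm thick (its y), 24 mm tall, z up, centred 62 mm above the counter on a vertical axis; the steel block beneath it is 30 mm tall. It stands beside the tray, 180 mm from the tray's centre on the lift's -y side and 60 mm towards -x, 75 mm from the lever's hinge.
- nut (a joint): nut angle (rad), growing clockwise seen from above: 0 with the bar along the lever, 1.571 with the bar square across the lever and in line with the two black index marks on its dial (the working setting); stops at -0.1 and 1.95. It starts between 0.2 and 0.7, is stiff (0.12 N m), and lifts the tray 4 mm per radian
- pot0_center (a point): centre (half-way up) of a lidded stoneware pot: white round body 56 mm in diameter and 48 mm tall, with a cork lid 51 mm across that makes it 62 mm tall in all; about 0.2 kg, z up when upright. Between three and five such pots are present
- pot1_center (a point): centre (half-way up) of a lidded stoneware pot: white round body 56 mm in diameter and 48 mm tall, with a cork lid 51 mm across that makes it 62 mm tall in all; about 0.2 kg, z up when upright. Between three and five such pots are present
- pot2_center (a point): centre (half-way up) of a lidded stoneware pot: white round body 56 mm in diameter and 48 mm tall, with a cork lid 51 mm across that makes it 62 mm tall in all; about 0.2 kg, z up when upright. Between three and five such pots are present
- pot3_center (a point): centre (half-way up) of a lidded stoneware pot: white round body 56 mm in diameter and 48 mm tall, with a cork lid 51 mm across that makes it 62 mm tall in all; about 0.2 kg, z up when upright. Between three and five such pots are present
- pot4_center (a point): centre (half-way up) of a lidded stoneware pot: white round body 56 mm in diameter and 48 mm tall, with a cork lid 51 mm across that makes it 62 mm tall in all; about 0.2 kg, z up when upright. Between three and five such pots are present
- shaker: glass sugar shaker with a steel cap, 42 mm across, 106 mm tall; it stands among the pots. Origin under its centre. Not part of the job
- mug: blue mug, 76 mm across, 85 mm tall, handle to its +y. Origin under its centre. Not part of the job
- syrup: amber bottle, 60 mm across, 170 mm tall. Origin under its centre. Not part of the job
- honey: squat amber jar with a brass lid, 64 mm across, 75 mm tall. Origin under its centre. Not part of the job
- oil: green bottle, 60 mm across, 200 mm tall. Origin under its centre. Not part of the job
There are look-alikes about, which are no part of the job. What is shaped like the part that bears pot2_center but black, blue or red is not meant.

How it is judged:
On the way, in this order (a step that is already met when the one before it is completed fails the run):
1. the clamp lever is flipped open (past 1.7 rad) (value of joint lever above 1.7 rad), for 0.2 s.
2. with the lever open, the wing nut stands square across the lever (1.571 rad, give or take 0.15) (value of joint nut between 1.42 and 1.72 rad and value of joint lever above 1.3 rad), for 0.2 s.
3. the lever is closed again (below 0.12 rad) with the nut still at its setting (value of joint nut between 1.42 and 1.72 rad and value of joint lever below 0.12 rad), for 0.2 s.
4. all the pots stand upright on the tray (x of pot0_center in the frame of tray_top between -0.135 and 0.135 m and y of pot0_center in the frame of tray_top between -0.1 and 0.1 m and z of pot0_center in the frame of tray_top between 0.026 and 0.037 m and angle between each of pot0_center, pot1_center, pot2_center, pot3_center, pot4_center's own z axis and vertical below 0.15 rad and x of pot1_center in the frame of tray_top between -0.135 and 0.135 m and y of pot1_center in the frame of tray_top between -0.1 and 0.1 m and z of pot1_center in the frame of tray_top between 0.026 and 0.037 m and x of pot2_center in the frame of tray_top between -0.135 and 0.135 m and y of pot2_center in the frame of tray_top between -0.1 and 0.1 m and z of pot2_center in the frame of tray_top between 0.026 and 0.037 m and x of pot3_center in the frame of tray_top between -0.135 and 0.135 m and y of pot3_center in the frame of tray_top between -0.1 and 0.1 m and z of pot3_center in the frame of tray_top between 0.026 and 0.037 m and x of pot4_center in the frame of tray_top between -0.135 and 0.135 m and y of pot4_center in the frame of tray_top between -0.1 and 0.1 m and z of pot4_center in the frame of tray_top between 0.026 and 0.037 m), for 0.2 s.
At the end, for the whole second after the job is handed in: Every pot present stands on the tray: its centre over the tray (within 135 mm and 100 mm of the tray's centre along its x and y), 26 to 37 mm above its top, tilted less than 0.15 rad; the nut is at 1.571 +- 0.15 rad, the lever below 0.12 rad, and the tray at rest (under 20 mm/s) (all of step 3 and all of step 4 and velocity of joint tray between -0.02 and 0.02 m/s); the robot touches nothing.
It fails at once if the tray is jolted: driven down faster than 0.2 m/s (velocity of joint tray above 0.2 m/s).
It fails at once if a bystander (shaker, mug, syrup, honey or oil) is moved more than 50 mm (distance of any of shaker, mug, syrup, honey, oil from where it was at the start of the episode above 0.05 m).
Of pot0, pot1, pot2, pot3, pot4 only 3 to 5 are there at a start; the rules pass over those that are not, and their reading is None.
At some moment in a run one of pot0, pot1, pot2, pot3, pot4 may be knocked a few centimetres aside while the robot is not near it.
It also fails if it takes over 210 s, if anything falls off the work surface, if the arm or the gripper's body presses on something with over 40 N, if the wrist force passes 120 N, or if a joint passes its speed limit or range.

## Working session

There is one attempt and no reset: what is moved stays moved. The work goes in short steps, Python scripts to look and compute and a tool call to move; the robot and the scene stay as the last step left them, time stands still between calls to the robot, and variables do not carry over. Pictures are saved under pics/ and viewed, at most 14 in all, crops included, and the job is handed in when it is done.

Besides the shell and the picture viewer there is one more tool, called as name(argument=value, ...), one argument or row to a line, values as JSON. send_rows: Moves the arm, as the interface text tells. Its arguments: {"type":"object","properties":{"commands":{"type":"array"},"fingers":{"type":"number"},"grip_force":{"type":"number"}},"required":["commands"]}

```bash
mkdir -p pics
cat > h.py <<'E'
import numpy as np, cv2
from rig import r, vision
from scipy.spatial.transform import Rotation as R
def K(p): return np.array([[p["fx"],0,p["cx"]],[0,p["fy"],p["cy"]],[0,0,1.]])
def cam(p):
    T=np.linalg.inv(np.array(p["camera_from_world"])) if "camera_from_world" in p else p["Twc"]
    return T
def shot(n):
    s=r.get_state(); p=vision.capture(n)
    if n=="wrist":
        T=np.eye(4);T[:3,:3]=R.from_rotvec(s["orientation"]).as_matrix();T[:3,3]=s["ee_pos"]
        p["Twc"]=T@np.array(p["hand_eye"])
    return p
def ray(p,uv):
    q=cv2.undistortPoints(np.array([[uv]],float),K(p),np.array(p["dist_coeffs"],float))[0,0]
    T=cam(p); return T[:3,3],T[:3,:3]@np.array([q[0],q[1],1.])
def at_z(p,uv,z):
    o,d=ray(p,uv); return o+d*(z-o[2])/d[2]
def proj(p,X):
    Tc=np.linalg.inv(cam(p))
    return cv2.projectPoints(np.array([X],float),cv2.Rodrigues(Tc[:3,:3])[0],Tc[:3,3],K(p),np.array(p["dist_coeffs"],float))[0][0,0]
def find(p,lab,z=None,m=0.3):
    out=[]
    for b in vision.boxes_of(lab,p):
        if b["confidence"]<m: continue
        uv=np.array(b["at"])*[640,400]
        out.append((round(b["confidence"],2),uv.round(1).tolist(),at_z(p,uv,z).round(3).tolist() if z is not None else None))
    return out
E
python3 - <<'E'
from h import *
for n in("scene","top"):
    p=shot(n); cv2.imwrite(f"pics/{n}0.png",p["img"])
    print(n,cam(p)[:3,3].round(2))
    for l,z in(("pot0_center",.031),("lever_knob",.092),("nut_grip",.062),("tray_top",.145),("lever_hinge",.092),("shaker",.05),("mug",.04),("syrup",.085),("honey",.037),("oil",.1)):
        print(l,find(p,l,z))
print(r.get_state())
E
```

```text
scene [1.12 0.66 1.31]
pot0_center []
lever_knob [(0.72, [295.6, 134.0], [0.434, -0.313, 0.092]), (0.39, [351.9, 249.2], [0.588, 0.15, 0.092])]
nut_grip []
tray_top [(0.71, [309.3, 164.6], [0.511, -0.139, 0.145])]
lever_hinge [(0.49, [297.2, 136.3], [0.436, -0.301, 0.092])]
shaker [(0.69, [295.5, 138.6], [0.424, -0.329, 0.05]), (0.68, [353.5, 252.7], [0.573, 0.144, 0.05])]
mug [(0.92, [434.3, 236.3], [0.341, 0.254, 0.04]), (0.56, [231.1, 128.8], [0.568, -0.523, 0.04]), (0.32, [294.5, 138.8], [0.422, -0.338, 0.04])]
syrup [(0.79, [319.8, 293.1], [0.743, 0.196, 0.085])]
honey [(0.71, [364.1, 334.4], [0.714, 0.347, 0.037]), (0.35, [436.2, 235.4], [0.332, 0.255, 0.037])]
oil [(0.59, [230.5, 129.4], [0.597, -0.466, 0.1])]
top [ 0.36 -0.02  1.75]
pot0_center []
lever_knob [(0.56, [411.6, 225.9], [0.426, -0.307, 0.092])]
nut_grip []
tray_top [(0.97, [363.3, 195.2], [0.515, -0.146, 0.145])]
lever_hinge [(0.6, [415.2, 222.4], [0.437, -0.319, 0.092]), (0.56, [365.8, 199.7], [0.506, -0.159, 0.092])]
shaker [(0.58, [269.5, 178.7], [0.57, 0.159, 0.05])]
mug [(0.59, [242.3, 252.4], [0.324, 0.24, 0
[... 183 characters left out ...]
2.9], [0.569, -0.493, 0.1])]
{'t': 1.1, 'joint_positions': array([-1.21461225e+00,  4.90889320e-01,  1.55888763e+00,  8.01451696e-07,
        1.09168210e+00, -1.05594494e-01]), 'qd': array([ 0.00045996,  0.00015321,  0.00103884,  0.00111176, -0.00096735,
        0.00018156]), 'tau': array([ 1.12600108e-03, -6.18280649e+01, -2.61844486e+01, -1.23721829e-04,
        3.18977036e-04,  1.42102709e-05]), 'ee_pos': array([ 0.2784959 , -0.55955122,  0.23133785]), 'orientation': array([3.05809626e+00, 7.18901548e-01, 2.73318488e-05]), 'ft_force': array([0.55761405, 0.46983663, 0.67923431]), 'torque': array([-0.00932025,  0.04884382,  0.00708755]), 'grasp_force': 0.0, 'grip_width': 0.9994349213731726}
```

Run:
```python
import cv2
t=cv2.imread("pics/top0.png"); s=cv2.imread("pics/scene0.png")
cv2.imwrite("pics/tc.png",cv2.resize(t[95:295,190:510],None,fx=2.5,fy=2.5,interpolation=2)) 
cv2.imwrite("pics/sc.png",cv2.resize(s[100:370,180:480],None,fx=2.2,fy=2.2,interpolation=2))
```

```text
(no output)
```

View pics/tc.png

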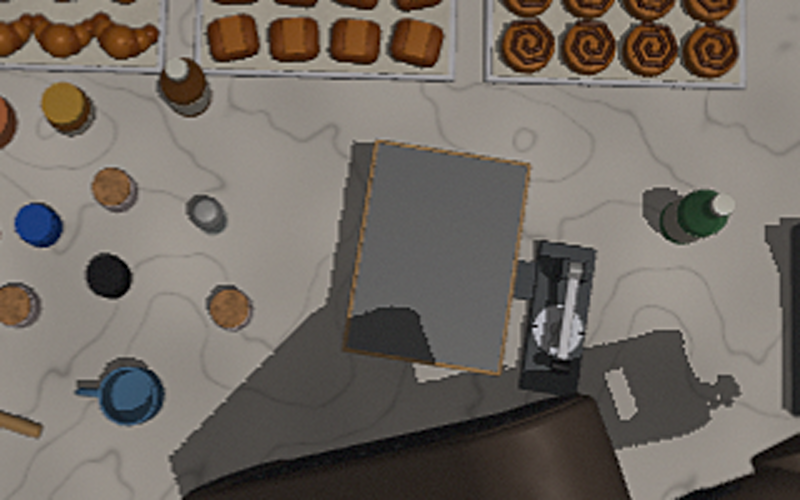

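View pics/sc.png

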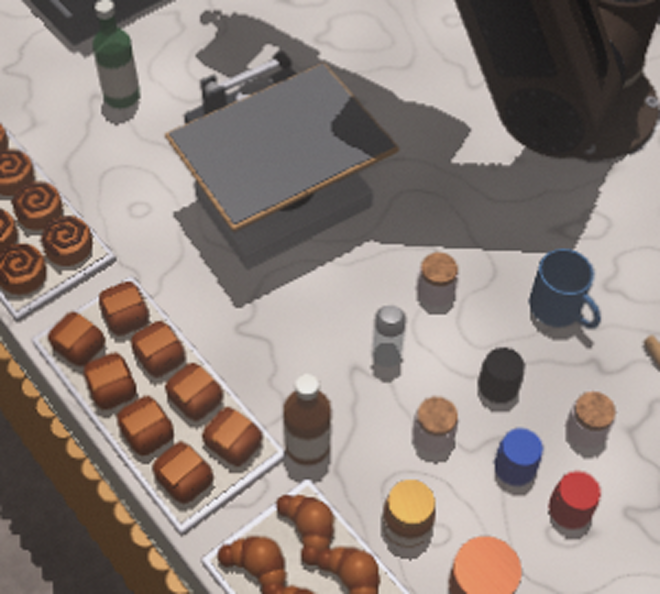

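The top crop shows the tray with corners at crop (375,140), (530,163), (500,375) and (345,350). The lever bar lies at (563–575, 265–358), over the nut dial at about (558,330). The cork lids, which mark the pots, are at crop (230,308), (114,188) and (16,305). The black, blue and red ones are look-alikes.

Run:
```python
from h import *
p=shot("top")
f=lambda x,y:(190+x/2.5,95+y/2.5)
C=np.array([at_z(p,f(*c),.144) for c in((375,140),(530,163),(500,375),(345,350))])[:,:2]
print(C.round(3)); c=C.mean(0)
ex=(C[0]+C[1]-C[2]-C[3])/2; ey=(C[0]+C[3]-C[1]-C[2])/2
print(c,np.linalg.norm(ex),np.linalg.norm(ey),np.arctan2(ex[1],ex[0]),np.arctan2(-ey[0],ey[1]))
th=(np.arctan2(ex[1],ex[0])+np.arctan2(-ey[0],ey[1]))/2
M=np.array([[np.cos(th),-np.sin(th)],[np.sin(th),np.cos(th)]])
for n,l in(("nut",(-.06,-.18)),("hinge",(.015,-.18)),("knob",(-.11,-.18))): 
    w=c+M@l; print(n,w.round(3))
for q in((230,308),(114,188),(16,305)): print("pot",at_z(p,f(*q),.062).round(3))
# wanted tool motion: camera pose in tool
w=shot("wrist"); print(np.array(w["hand_eye"]).round(3)); print(R.from_rotvec(r.get_state()["orientation"]).as_matrix().round(3))
full=p["img"].copy(); cv2.imwrite("pics/topleft.png",cv2.resize(full[60:320,40:260],None,fx=2.2,fy=2.2))
```

```text
[[ 0.653 -0.07 ]
 [ 0.629 -0.266]
 [ 0.363 -0.232]
 [ 0.388 -0.04 ]]
[ 0.50829047 -0.15205212] 0.26744922304174273 0.19572550775500513 -0.1197421622598041 -0.12560569522048287
nut [ 0.427 -0.323]
hinge [ 0.501 -0.333]
knob [ 0.377 -0.317]
pot [0.44  0.111 0.062]
pot [0.594 0.27  0.062]
pot [0.436 0.392 0.062]
[[ 0.001 -0.957 -0.289  0.074]
 [ 1.     0.     0.001 -0.   ]
 [-0.001 -0.289  0.957 -0.143]
 [ 0.     0.     0.     1.   ]]
[[ 0.895  0.446 -0.   ]
 [ 0.446 -0.895 -0.   ]
 [-0.     0.    -1.   ]]
```

View pics/topleft.png

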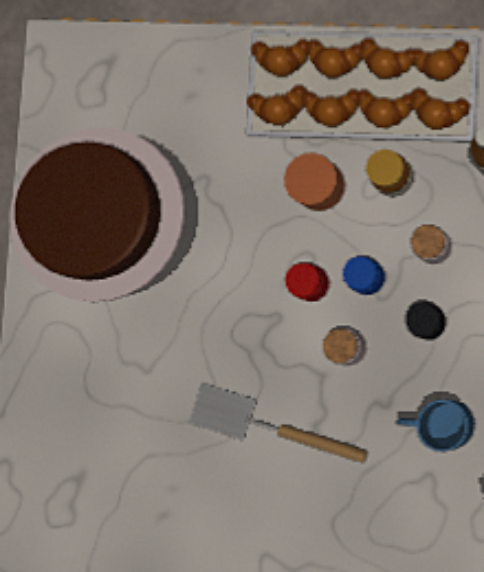

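The left crop shows only two cork pots, at (430,243) and (343,345), plus the pot nearer the lift, so three in all. Next I move over the clamp and look with the wrist camera.

send_rows(
  commands=[
    [[0,0,0],[0,0,0.84]],
    [[0,0,0],[0,0,0.84]],
    [[0,0,0],[0,0,0.84]],
    [[0,0,0],[0,0,0.84]],
    [[1.6,-4.2,0],[0,0,0]],
    [[1.6,-4.2,0],[0,0,0]],
    [[1.6,-4.2,0],[0,0,0]],
    [[1.6,-4.2,0],[0,0,0]],
    [[1.5,-4.2,0],[0,0,0]],
    [[1.5,-4.2,0],[0,0,0]],
  ],
  fingers=0,
  grip_force=30,
)

```text
t: 2.45
ee_pos: [0.4036, -0.3199, 0.2315]
orientation: [3.135, -0.196, 0.001]
ft_force: [0.2, -0.4, -0.8]
grip_width: 1.002
grasp_force: 0.0
```

```bash
cat >> h.py <<'E'
def yaw(s): 
    X=R.from_rotvec(s["orientation"]).as_matrix()[:,0]; return np.arctan2(X[1],X[0])
def go(xyz=None,yw=None,s=None):
    "print tool-frame cm shift (before any turn), and after turn, and turn in 10deg"
    s=s or r.get_state(); M=R.from_rotvec(s["orientation"]).as_matrix()
    d=(np.array(xyz)-s["ee_pos"]) if xyz is not None else np.zeros(3)
    dy=0 if yw is None else (yw-yaw(s)+np.pi)%(2*np.pi)-np.pi
    M2=R.from_rotvec([0,0,dy]).as_matrix()@M
    print("shift now",(M.T@d*100).round(2),"after turn",(M2.T@d*100).round(2),"turn z",round(-np.degrees(dy)/10,2))
def st():
    s=r.get_state(); print("t",round(s["t"],2),"pos",s["ee_pos"].round(4),"yaw",round(yaw(s),3),"tilt",(R.from_rotvec(s["orientation"]).as_matrix()[:,2]).round(3),"F",s["ft_force"].round(1),"w",round(s["grip_width"],3),"gf",round(s["grasp_force"],1),"j",s["joint_positions"].round(2)); return s
E
python3 - <<'E'
from h import *
st(); p=shot("wrist"); cv2.imwrite("pics/w1.png",p["img"])
for l,z in(("lever_knob",.092),("nut_grip",.062),("lever_hinge",.092)): print(l,find(p,l,z,.1))
for n,w in(("nut",(.427,-.323,.062)),("hinge",(.501,-.333,.092)),("knob",(.377,-.317,.092))): print(n,proj(p,w).round(0))
E
```

```text
t 2.45 pos [ 0.4036 -0.3199  0.2315] yaw -0.125 tilt [ 0. -0. -1.] F [ 0.2 -0.4 -0.8] w 1.002 gf 0.0 j [-0.8   0.33  1.82 -0.    0.98  0.9 ]
lever_knob [(0.62, [321.7, 139.0], [0.45, -0.324, 0.092])]
nut_grip [(0.53, [329.5, 155.2], [0.429, -0.329, 0.062])]
lever_hinge [(0.93, [324.7, 140.5], [0.448, -0.326, 0.092])]
nut [324. 158.]
hinge [325.  82.]
knob [324. 210.]
```

View pics/w1.png

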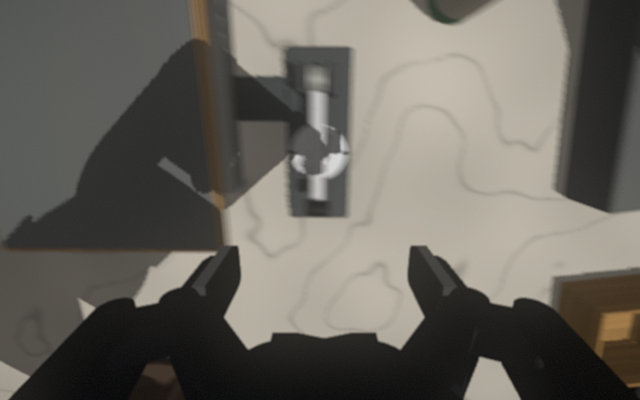

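The wrist view shows the lever bar from (317,75) to (318,200) and the dial centre near (319,152). I take an enlarged, still picture of the clamp from closer.

Run:
```python
from h import *
st(); p=shot("wrist"); im=p["img"][30:230,240:400]
im=cv2.resize(im,None,fx=3,fy=3,interpolation=2); im=cv2.convertScaleAbs(im,alpha=1.4)
cv2.imwrite("pics/w2.png",im)
```

```text
t 2.65 pos [ 0.4034 -0.3209  0.2316] yaw -0.123 tilt [ 0.    -0.001 -1.   ] F [ 1.1  0.7 -0.1] w 1.0 gf 0.0 j [-0.8   0.34  1.82 -0.    0.98  0.89]
```

View pics/w2.png

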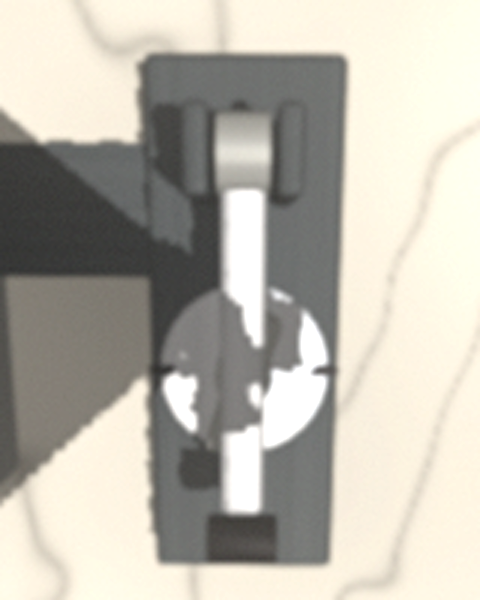

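The crop shows the hinge at (243,150), the black knob at (241,537) and the index marks at (160,370) and (325,370). In full-image pixels that is hinge (321,80), knob (320.3,209) and dial centre (320.8,153.3).

Run:
```python
from h import *
s=st(); p=shot("wrist")
h=at_z(p,(321,80),.092);k=at_z(p,(320.3,209),.092);n=at_z(p,(320.8,153.3),.032)
print(h,k,n,np.linalg.norm(h-k),np.arctan2((h-k)[1],(h-k)[0]),np.linalg.norm((h-n)[:2]))
go([k[0],k[1],.22],-.123)
```

```text
t 2.7 pos [ 0.4031 -0.3215  0.2315] yaw -0.124 tilt [ 0.    -0.001 -1.   ] F [ 0.2 -1.  -0.8] w 1.003 gf 0.0 j [-0.8   0.34  1.82 -0.    0.98  0.89]
[ 0.50260657 -0.33137319  0.092     ] [ 0.378166   -0.31484219  0.092     ] [ 0.42724024 -0.32105327  0.032     ] 0.12553377911024316 -0.13206927469373855 0.07606959797705903
shift now [-2.55 -0.39  1.14] after turn [-2.55 -0.39  1.14] turn z -0.01
```

send_rows(
  commands=[
    [[-1.3,-0.2,2.5],[0,0,0]],
    [[-1.3,-0.2,2.5],[0,0,0]],
    [[0,0,3],[0,0,0]],
    [[0,0,3],[0,0,0]],
    [[0,0,2.5],[0,0,0]],
    [[0,0,1.5],[0,0,0]],
    [[0,0,0.9],[0,0,0]],
    [[0,0,0],[0,0,0]],
  ],
  fingers=0.3,
)

```text
t: 3.75
ee_pos: [0.3777, -0.3142, 0.0722]
orientation: [-3.135, 0.196, 0.0]
ft_force: [0.6, 0.9, 0.4]
grip_width: 0.699
grasp_force: 0.0
```

Run:
```python
from h import *
st(); p=shot("wrist")
print(proj(p,(.3782,-.3148,.092)))
cv2.imwrite("pics/w3.png",cv2.convertScaleAbs(p["img"][100:],alpha=1.4))
```

```text
t 3.75 pos [ 0.3777 -0.3142  0.0722] yaw -0.125 tilt [-0.  0. -1.] F [0.6 0.9 0.4] w 0.699 gf 0.0 j [-0.83  0.55  2.03 -0.    0.56  0.87]
[324.81973994 266.9391379 ]
```

View pics/w3.png

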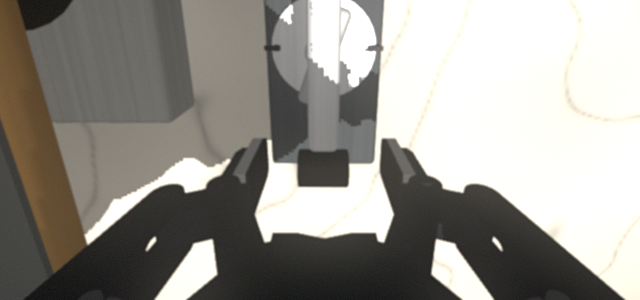

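The knob at (323,267) lies centred between the pads. I close on it.

send_rows(
  commands=[
    [[0,0,0],[0,0,0]],
    [[0,0,0],[0,0,0]],
    [[0,0,0],[0,0,0]],
    [[0,0,0],[0,0,0]],
  ],
  fingers=1,
  grip_force=40,
)

```text
t: 4.3
ee_pos: [0.378, -0.3139, 0.0727]
orientation: [3.135, -0.196, 0.001]
ft_force: [0.7, 3.6, 6.2]
grip_width: 0.273
grasp_force: 41.7
```

Run:
```python
from h import *
s=st()
g0=0
for n in (14,):
    a=np.linspace(0,2.13,n+1)
    x=.125*(1-np.cos(a))*100; z=-.125*np.sin(a)*100
    print([[round(dx,2),round(dz,2)] for dx,dz in zip(np.diff(x),np.diff(z))])
```

```text
t 4.3 pos [ 0.378  -0.3139  0.0727] yaw -0.125 tilt [ 0. -0. -1.] F [0.7 3.6 6.2] w 0.273 gf 41.7 j [-0.83  0.54  2.03  0.    0.56  0.87]
[[np.float64(0.14), np.float64(-1.89)], [np.float64(0.43), np.float64(-1.85)], [np.float64(0.71), np.float64(-1.76)], [np.float64(0.96), np.float64(-1.64)], [np.float64(1.2), np.float64(-1.47)], [np.float64(1.41), np.float64(-1.27)], [np.float64(1.59), np.float64(-1.04)], [np.float64(1.73), np.float64(-0.79)], [np.float64(1.83), np.float64(-0.52)], [np.float64(1.89), np.float64(-0.24)], [np.float64(1.9), np.float64(0.05)], [np.float64(1.87), np.float64(0.34)], [np.float64(1.8), np.float64(0.62)], [np.float64(1.68), np.float64(0.88)]]
```

send_rows(
  commands=[
    [[0.14,0,-1.89],[0,0,0]],
    [[0.43,0,-1.85],[0,0,0]],
    [[0.71,0,-1.76],[0,0,0]],
    [[0.96,0,-1.64],[0,0,0]],
    [[1.2,0,-1.47],[0,0,0]],
    [[1.41,0,-1.27],[0,0,0]],
    [[1.59,0,-1.04],[0,0,0]],
  ],
)

```text
t: 5.18
ee_pos: [0.4411, -0.3219, 0.1816]
orientation: [-3.135, 0.195, 0.004]
ft_force: [-1.8, -2.8, -6.1]
grip_width: 0.273
grasp_force: 39.4
```

send_rows(
  commands=[
    [[1.73,0,-0.79],[0,0,0]],
    [[1.83,0,-0.52],[0,0,0]],
    [[1.89,0,-0.24],[0,0,0]],
    [[1.9,0,0.05],[0,0,0]],
    [[1.87,0,0.34],[0,0,0]],
    [[1.8,0,0.62],[0,0,0]],
    [[1.6,0,0.8],[0,0,0]],
    [[0,0,0],[0,0,0]],
  ],
)

```text
t: 6.18
ee_pos: [0.5683, -0.3386, 0.1791]
orientation: [3.133, -0.194, 0.003]
ft_force: [2.4, -3.2, 5.4]
grip_width: 0.27
grasp_force: 40.6
```

Run:
```python
from h import *
s=st(); print(s["ee_pos"]-[.378,-.3139,.0727])
```

```text
t 6.17 pos [ 0.5683 -0.3386  0.1791] yaw -0.124 tilt [ 0.002 -0.002 -1.   ] F [ 2.4 -3.2  5.4] w 0.27 gf 40.6 j [-0.64  0.59  1.52 -0.    1.03  1.06]
[ 0.19026936 -0.02465221  0.10642348]
```

send_rows(
  commands=[
    [[0,0,0],[0,0,0]],
    [[0,0,0],[0,0,0]],
    [[0,0,-2],[0,0,0]],
    [[0,0,-3],[0,0,0]],
    [[-3.5,0,-2],[0,0,0]],
    [[-3.5,0,0],[0,0,0]],
    [[-3.5,0,1],[0,0,0]],
    [[-3.6,0,2],[0,0,0]],
    [[0,0,2],[0,0,0]],
    [[0,0,0],[0,0,0]],
  ],
  fingers=0.3,
)

```text
t: 7.42
ee_pos: [0.4264, -0.3198, 0.1982]
orientation: [-3.134, 0.196, 0.002]
ft_force: [0.1, -0.7, 0.3]
grip_width: 0.7
grasp_force: 0.0
```

send_rows(
  commands=[
    [[0,0,0],[0,0,0]],
  ],
)

```text
t: 7.55
ee_pos: [0.4274, -0.3204, 0.1995]
orientation: [3.135, -0.195, 0.001]
ft_force: [0.4, 1.0, -0.0]
grip_width: 0.699
grasp_force: 0.0
```

Run:
```python
from h import *
s=st(); p=shot("wrist"); q=proj(p,(.4275,-.3215,.074)); print(q, proj(p,(.5025,-.331,.092)))
u,v=map(int,q)
im=cv2.resize(p["img"][max(v-110,0):v+80,u-100:u+100],None,fx=3,fy=3,interpolation=2); print(max(v-110,0),u-100)
cv2.imwrite("pics/w4.png",im)
```

```text
t 7.55 pos [ 0.4274 -0.3204  0.1995] yaw -0.124 tilt [ 0.001 -0.001 -1.   ] F [ 0.4  1.  -0. ] w 0.699 gf 0.0 j [-0.77  0.4   1.82 -0.    0.92  0.93]
[324.80712783 188.72830207] [325.18982961 107.19813376]
78 224
```

View pics/w4.png

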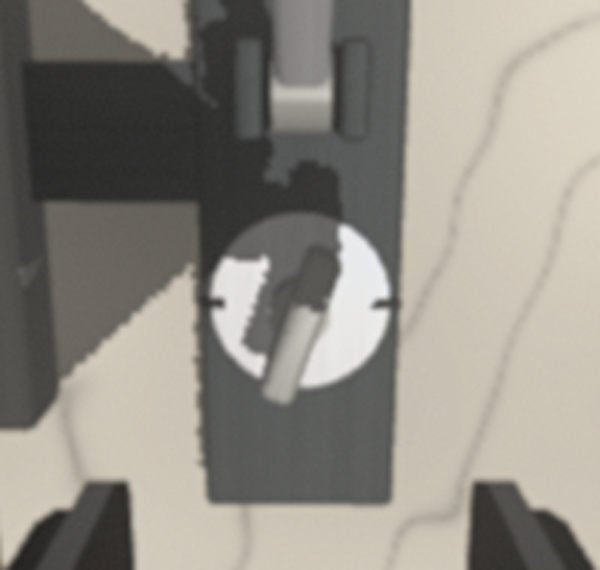

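The lever is open. The bar runs from crop (322,258) to (279,392), about 0.31 rad clockwise. The marks at (210,303) and (388,303) are level, so the dial is square to the lift.

Run:
```python
from h import *
s=st(); p=shot("wrist")
f=lambda x,y:(224+x/3,78+y/3)
a=at_z(p,f(322,254),.074);b=at_z(p,f(279,394),.074); print(a,b,(a+b)/2,np.linalg.norm(a-b),np.arctan2((a-b)[1],(a-b)[0]))
print(at_z(p,f(299,303),.032))
go([.4283,-.3208,.044],np.arctan2((a-b)[1],(a-b)[0]))
```

```text
t 7.6 pos [ 0.4275 -0.3203  0.1996] yaw -0.124 tilt [ 0.001 -0.001 -1.   ] F [ 0.   1.  -0.3] w 0.705 gf 0.0 j [-0.77  0.4   1.82 -0.    0.92  0.93]
[ 0.45219157 -0.33074419  0.074     ] [ 0.40746127 -0.3111848   0.074     ] [ 0.42982642 -0.3209645   0.074     ] 0.048819759492758255 -0.41222051101441604
[ 0.42746126 -0.32037479  0.032     ]
shift now [ 0.07  0.03 15.56] after turn [ 0.08  0.   15.56] turn z 1.65
```

send_rows(
  commands=[
    [[0,0,2],[0,0,0.85]],
    [[0,0,2.5],[0,0,0.85]],
    [[0,0,3],[0,0,0]],
    [[0,0,3],[0,0,0]],
    [[0.1,0,2.5],[0,0,0]],
    [[0,0,1.5],[0,0,0]],
    [[0,0,1.0],[0,0,0]],
    [[0,0,0],[0,0,0]],
  ],
)

```text
t: 8.65
ee_pos: [0.428, -0.3206, 0.0438]
orientation: [-3.072, 0.657, 0.0]
ft_force: [0.4, 0.3, 0.4]
grip_width: 0.695
grasp_force: 0.0
```

send_rows(
  commands=[
    [[0,0,0],[0,0,0]],
    [[0,0,0],[0,0,0]],
    [[0,0,0],[0,0,0]],
    [[0,0,0],[0,0,0]],
    [[0,0,0],[0,0,0]],
  ],
  fingers=1,
  grip_force=50,
)

```text
t: 9.28
ee_pos: [0.4282, -0.3205, 0.0448]
orientation: [3.072, -0.657, 0.002]
ft_force: [0.5, 3.1, 6.7]
grip_width: 0.222
grasp_force: 48.6
```

Run:
```python
from h import *
s=st(); go(None,-.125-1.571); print(s["torque"].round(2))
```

```text
t 9.28 pos [ 0.4282 -0.3205  0.0448] yaw -0.421 tilt [ 0.001 -0.001 -1.   ] F [0.5 3.1 6.7] w 0.222 gf 48.6 j [-0.77  0.63  1.94  0.    0.56  1.23]
shift now [0. 0. 0.] after turn [0. 0. 0.] turn z 7.3
[ 0.5  -0.11 -0.07]
```

The width reads 19 mm and I expected 12, so the pads may be on the round boss below the bar. I open, raise 9 mm and regrip.

send_rows(
  commands=[
    [[0,0,0],[0,0,0]],
    [[0,0,0],[0,0,0]],
    [[0,0,-0.9],[0,0,0]],
    [[0,0,0],[0,0,0]],
  ],
  fingers=0.5,
)

```text
t: 9.78
ee_pos: [0.4282, -0.3208, 0.0537]
orientation: [3.071, -0.657, 0.002]
ft_force: [0.3, -0.4, 1.0]
grip_width: 0.5
grasp_force: 0.0
```

send_rows(
  commands=[
    [[0,0,0],[0,0,0]],
    [[0,0,0],[0,0,0]],
    [[0,0,0],[0,0,0]],
    [[0,0,0],[0,0,0]],
    [[0,0,0],[0,0,0]],
  ],
  fingers=1,
)

```text
t: 10.4
ee_pos: [0.428, -0.3204, 0.053]
orientation: [-3.072, 0.657, -0.0]
ft_force: [1.5, 2.6, 5.5]
grip_width: 0.131
grasp_force: 48.8
```

That reads 11 mm, so the pads are now on the bar. I turn it clockwise.

send_rows(
  commands=[
    [[0,0,0],[0,0,0.75]],
    [[0,0,0],[0,0,0.75]],
    [[0,0,0],[0,0,0.75]],
    [[0,0,0],[0,0,0.75]],
    [[0,0,0],[0,0,0.75]],
    [[0,0,0],[0,0,0.75]],
    [[0,0,0],[0,0,0.75]],
    [[0,0,0],[0,0,0.75]],
    [[0,0,0],[0,0,0.75]],
    [[0,0,0],[0,0,0.6]],
  ],
)

```text
t: 11.65
ee_pos: [0.4278, -0.3203, 0.053]
orientation: [2.064, -2.368, -0.001]
ft_force: [-0.6, 3.1, 5.9]
grip_width: 0.13
grasp_force: 48.8
```

send_rows(
  commands=[
    [[0,0,0],[0,0,0]],
    [[0,0,0],[0,0,0]],
  ],
)

```text
t: 11.9
ee_pos: [0.4278, -0.3203, 0.053]
orientation: [-2.068, 2.365, 0.001]
ft_force: [-0.8, 2.5, 6.8]
grip_width: 0.128
grasp_force: 49.0
```

send_rows(
  commands=[
    [[0,0,0],[0,0,0]],
    [[0,0,0],[0,0,0]],
    [[0,0,-3],[0,0,0]],
    [[0,0,-4],[0,0,0]],
    [[0,0,-4],[0,0,0]],
    [[0,0,-4],[0,0,0]],
    [[0,0,0],[0,0,0]],
    [[0,0,0],[0,0,0]],
  ],
  fingers=0.6,
)

```text
t: 12.9
ee_pos: [0.4276, -0.3203, 0.2022]
orientation: [2.068, -2.364, -0.001]
ft_force: [0.3, 0.6, -0.4]
grip_width: 0.397
grasp_force: 0.0
```

Run:
```python
from h import *
s=st(); p=shot("wrist"); q=proj(p,(.4283,-.3208,.074)); print(q)
for X in((.4283,-.3208,.074),(.5025,-.331,.092)): print(proj(p,X))
u,v=map(int,q)
im=cv2.resize(p["img"][max(v-100,0):v+100,max(u-100,0):u+100],None,fx=3,fy=3,interpolation=2); print(max(v-100,0),u-100)
cv2.imwrite("pics/w5.png",im)
```

```text
t 12.9 pos [ 0.4276 -0.3203  0.2022] yaw -1.704 tilt [-0.001  0.    -1.   ] F [ 0.3  0.6 -0.4] w 0.397 gf 0.0 j [-0.77  0.4   1.82 -0.    0.93  2.51]
[323.19577225 187.4676409 ]
[323.19577225 187.4676409 ]
[241.812724   192.25370137]
87 223
```

View pics/w5.png

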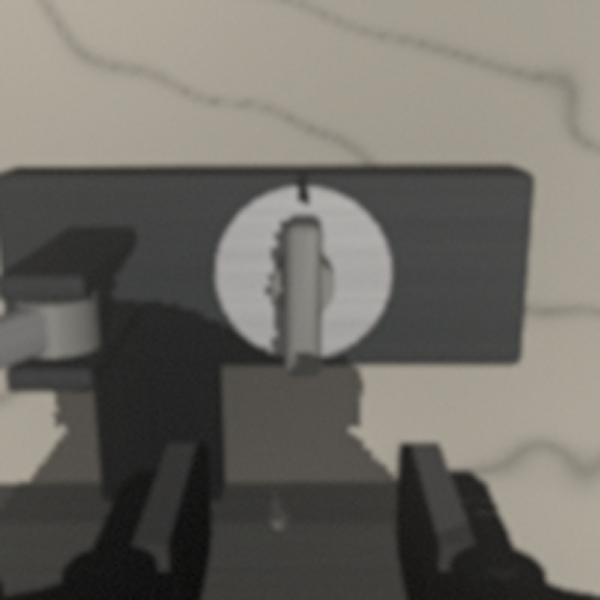

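The bar runs from (304,220) to (303,360), in line with the mark at (304,185), so the nut is square. Now I go back to the knob.

send_rows(
  commands=[
    [[0,0,-0.8],[0,0,-0.9]],
    [[0,0,-0.8],[0,0,-0.9]],
    [[0,0,-0.8],[0,0,-0.9]],
    [[0,0,-0.8],[0,0,-0.9]],
    [[0,0,-0.8],[0,0,-0.9]],
    [[0,0,-0.8],[0,0,-0.9]],
    [[0,0,-0.8],[0,0,-0.9]],
    [[0,0,-0.8],[0,0,-0.9]],
    [[0,0,-0.8],[0,0,-0.9]],
    [[0,0,-0.8],[0,0,-0.95]],
  ],
  fingers=0.3,
)

```text
t: 14.2
ee_pos: [0.4278, -0.3204, 0.2817]
orientation: [-3.134, 0.187, 0.003]
ft_force: [0.5, -0.2, -0.7]
grip_width: 0.695
grasp_force: 0.0
```

send_rows(
  commands=[
    [[3.5,0,0],[0,0,0]],
    [[3.5,0,0],[0,0,0]],
    [[3.5,0,0],[0,0,0]],
    [[3.7,0,0],[0,0,0]],
    [[0,0,0],[0,0,0]],
    [[0,0,2.5],[0,0,0]],
    [[0,0,2],[0,0,0]],
    [[0,0,0],[0,0,0]],
  ],
)

```text
t: 15.2
ee_pos: [0.5676, -0.3379, 0.2357]
orientation: [-3.133, 0.196, 0.006]
ft_force: [-1.0, -0.5, -0.5]
grip_width: 0.703
grasp_force: 0.0
```

Run:
```python
from h import *
s=st(); go([.5683,-.3386,.1785],-.125); p=shot("wrist")
print(find(p,"lever_knob",.197,.1),proj(p,(.5683,-.3386,.198)))
```

```text
t 15.2 pos [ 0.5676 -0.3379  0.2357] yaw -0.125 tilt [-0.004  0.002 -1.   ] F [-1.  -0.5 -0.5] w 0.703 gf 0.0 j [-0.64  0.54  1.46 -0.    1.15  1.06]
shift now [0.1  0.08 5.72] after turn [0.1  0.08 5.72] turn z 0.0
[(0.61, [325.7, 240.4], [0.554, -0.337, 0.197])] [324.82050436 221.86952425]
```

send_rows(
  commands=[
    [[0.1,0,2.5],[0,0,0]],
    [[0,0,2],[0,0,0]],
    [[0,0,1.2],[0,0,0]],
    [[0,0,0],[0,0,0]],
  ],
)

```text
t: 15.8
ee_pos: [0.5697, -0.3384, 0.1809]
orientation: [-3.135, 0.196, 0.001]
ft_force: [0.3, 0.4, 0.7]
grip_width: 0.701
grasp_force: 0.0
```

send_rows(
  commands=[
    [[0,0,0],[0,0,0]],
    [[0,0,0],[0,0,0]],
    [[0,0,0],[0,0,0]],
    [[0,0,0],[0,0,0]],
  ],
  fingers=1,
  grip_force=40,
)

```text
t: 16.3
ee_pos: [0.5702, -0.3388, 0.1818]
orientation: [3.134, -0.196, 0.003]
ft_force: [1.1, -2.7, 5.0]
grip_width: 0.265
grasp_force: 39.5
```

Run:
```python
from h import *
st()
```

```text
t 16.3 pos [ 0.5702 -0.3388  0.1818] yaw -0.125 tilt [ 0.002 -0.001 -1.   ] F [ 1.1 -2.7  5. ] w 0.265 gf 39.5 j [-0.64  0.59  1.51 -0.    1.03  1.06]
```

send_rows(
  commands=[
    [[-1.6,0,-0.8],[0,0,0]],
    [[-1.8,0,-0.62],[0,0,0]],
    [[-1.87,0,-0.34],[0,0,0]],
    [[-1.9,0,-0.05],[0,0,0]],
    [[-1.89,0,0.24],[0,0,0]],
    [[-1.83,0,0.52],[0,0,0]],
    [[-1.73,0,0.79],[0,0,0]],
  ],
)

```text
t: 17.18
ee_pos: [0.4443, -0.3224, 0.184]
orientation: [3.135, -0.196, 0.003]
ft_force: [5.1, 0.1, -0.4]
grip_width: 0.271
grasp_force: 46.3
```

send_rows(
  commands=[
    [[-1.59,0,1.04],[0,0,0]],
    [[-1.41,0,1.27],[0,0,0]],
    [[-1.2,0,1.47],[0,0,0]],
    [[-0.96,0,1.64],[0,0,0]],
    [[-0.71,0,1.76],[0,0,0]],
    [[-0.43,0,1.85],[0,0,0]],
    [[-0.14,0,1.89],[0,0,0]],
    [[0,0,0.2],[0,0,0]],
    [[0,0,0],[0,0,0]],
  ],
)

```text
t: 18.3
ee_pos: [0.3798, -0.314, 0.0736]
orientation: [-3.135, 0.196, 0.001]
ft_force: [-6.3, 2.8, 23.9]
grip_width: 0.269
grasp_force: 55.1
```

Run:
```python
from h import *
st()
```

```text
t 18.3 pos [ 0.3798 -0.314   0.0736] yaw -0.125 tilt [-0.001  0.001 -1.   ] F [-6.3  2.8 23.9] w 0.269 gf 55.1 j [-0.82  0.54  2.03 -0.    0.57  0.87]
```

The lever is down on its stop. I release it, retreat and head for the pots.

send_rows(
  commands=[
    [[0,0,0],[0,0,0]],
    [[0,0,0],[0,0,0]],
    [[0,0,-3],[0,0,0]],
    [[0,0,-4],[0,0,0]],
    [[0,0,-4],[0,0,0]],
    [[0,0,-5],[0,0,0]],
    [[0,0,-5],[0,0,0]],
    [[0,0,0],[0,0,0]],
    [[0,0,0],[0,0,0]],
  ],
  fingers=0.2,
)

```text
t: 19.42
ee_pos: [0.3803, -0.3142, 0.2815]
orientation: [-3.135, 0.196, 0.001]
ft_force: [0.1, 0.2, 0.3]
grip_width: 0.797
grasp_force: 0.0
```

```bash
cat >> h.py <<'E'
def corks(p,z=.062,amin=25):
    hsv=cv2.cvtColor(p["img"],cv2.COLOR_BGR2HSV)
    m=cv2.inRange(hsv,(5,60,70),(22,190,255)); m=cv2.morphologyEx(m,cv2.MORPH_OPEN,np.ones((3,3)))
    n,_,S,C=cv2.connectedComponentsWithStats(m); out=[]
    for i in range(1,n):
        if S[i,4]<amin: continue
        b=S[i]; uv=(b[0]+b[2]/2-.5,b[1]+b[3]/2-.5); out.append((at_z(p,uv,z)[:2].round(3).tolist(),[round(float(a),0) for a in uv],b[2:].tolist()))
    return out
E
python3 - <<'E'
from h import *
st(); p=shot("top")
h=cv2.cvtColor(p["img"],cv2.COLOR_BGR2HSV)
for u,v in((282,218),(236,170),(196,217)): print(h[v-2:v+3,u-2:u+3].reshape(-1,3).mean(0))
for c in corks(p): print(c)
w=shot("wrist"); im=cv2.convertScaleAbs(w["img"],alpha=1.4); a=np.array(proj(w,(.44,-.32,.092)),int); print(a)
cv2.imwrite("pics/w6.png",np.hstack([cv2.resize(im[0:260,220:420],None,fx=2,fy=2),cv2.resize(p["img"][150:260,360:480],(400,520),interpolation=2)]))
E
```

```text
t 19.43 pos [ 0.3803 -0.3142  0.2815] yaw -0.125 tilt [-0.001  0.001 -1.   ] F [0.1 0.2 0.3] w 0.797 gf 0.0 j [-0.82  0.25  1.8   0.    1.09  0.87]
[ 14.16 136.76 117.36]
[ 14.2  136.96 118.4 ]
[ 14.28 137.12 119.92]
([0.688, 0.459], [180.0, 140.0], [24, 24, 448])
([0.707, 0.343], [216.0, 136.0], [16, 17, 195])
([0.598, 0.276], [234.0, 169.0], [15, 15, 185])
([0.435, 0.4], [194.0, 217.0], [15, 15, 187])
([0.44, 0.113], [282.0, 218.0], [16, 15, 193])
([0.29, 0.419], [186.0, 262.0], [39, 16, 216])
([0.181, 0.097], [284.0, 298.0], [12, 12, 55])
([0.13, -0.708], [532.0, 322.0], [30, 34, 902])
([0.081, -0.979], [616.0, 338.0], [8, 12, 57])
[322 122]
```

View pics/w6.png

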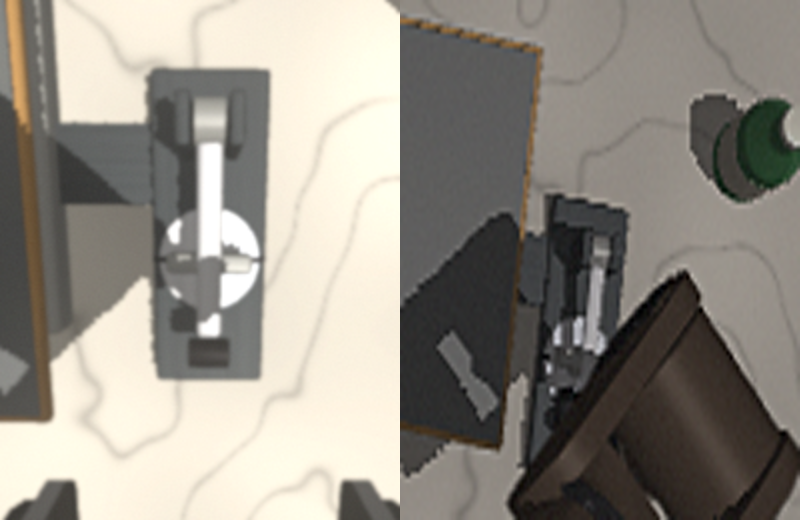

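The lever is closed flat with its knob at (210,352), and the wings lie in line with the marks at y≈260. The only pots are the three corks, at top-view pixels (282,218), (234,169) and (194,217). I go to the first one.

send_rows(
  commands=[
    [[4,0,0],[0,0,0]],
    [[0.5,-4,0],[0,0,0]],
    [[0,-5.5,0],[0,0,0]],
    [[0,-5.5,0],[0,0,0]],
    [[0,-5.5,0],[0,0,0]],
    [[0,-5.5,0],[0,0,0]],
    [[0,-5.5,0],[0,0,0]],
    [[0,-5.5,2],[0,0,0]],
    [[-2,-4,3],[0,0,0]],
    [[-2,-2,3],[0,0,0]],
  ],
  fingers=0,
)

```text
t: 20.78
ee_pos: [0.438, 0.1131, 0.2002]
orientation: [3.135, -0.193, -0.003]
ft_force: [0.4, 0.3, -0.4]
grip_width: 0.998
grasp_force: 0.0
```

send_rows(
  commands=[
    [[0,0,0],[0,0,0]],
    [[0,0,0],[0,0,0]],
  ],
)

```text
t: 21.02
ee_pos: [0.4396, 0.1111, 0.2023]
orientation: [3.135, -0.195, -0.0]
ft_force: [-0.3, 0.1, 0.8]
grip_width: 1.004
grasp_force: 0.0
```

Run:
```python
from h import *
st(); p=shot("wrist"); print(corks(p,amin=600)); c=[k for k in corks(p,amin=600)]
print(find(p,"pot0_center",.035,.2))
g=min(c,key=lambda k:np.hypot(k[0][0]-.44,k[0][1]-.113))[0]; print(g); go([g[0],g[1],.012],-.125)
```

```text
t 21.02 pos [0.4396 0.1111 0.2023] yaw -0.124 tilt [-0. -0. -1.] F [-0.3  0.1  0.8] w 1.004 gf 0.0 j [ 0.1   0.29  2.   -0.    0.86  1.8 ]
[([0.468, -0.139], [578.0, 126.0], [124, 253, 3535]), ([0.599, 0.274], [118.0, 34.0], [64, 64, 3183]), ([0.444, 0.114], [320.0, 181.0], [50, 49, 1882]), ([0.44, 0.396], [56.0, 217.0], [57, 47, 2031]), ([0.334, 0.413], [78.0, 303.0], [57, 19, 698])]
[]
[0.444, 0.114]
shift now [ 0.34 -0.37 19.08] after turn [ 0.34 -0.37 19.08] turn z -0.0
```

send_rows(
  commands=[
    [[0.2,-0.3,3],[0,0,0]],
    [[0,0,4],[0,0,0]],
    [[0,0,4],[0,0,0]],
    [[0,0,3.5],[0,0,0]],
    [[0,0,2.5],[0,0,0]],
    [[0,0,1.5],[0,0,0]],
    [[0,0,0.5],[0,0,0]],
    [[0,0,0],[0,0,0]],
  ],
)

```text
t: 22.12
ee_pos: [0.442, 0.1138, 0.0125]
orientation: [3.135, -0.197, 0.001]
ft_force: [-0.3, 0.6, 0.6]
grip_width: 1.0
grasp_force: 0.0
```

send_rows(
  commands=[
    [[0,0,0],[0,0,0]],
    [[0,0,0],[0,0,0]],
    [[0,0,0],[0,0,0]],
    [[0,0,0],[0,0,0]],
  ],
  fingers=1,
  grip_force=30,
)

```text
t: 22.62
ee_pos: [0.4418, 0.1141, 0.013]
orientation: [-3.135, 0.196, -0.002]
ft_force: [-0.2, -1.5, 6.0]
grip_width: 0.649
grasp_force: 30.6
```

send_rows(
  commands=[
    [[0,0,-1],[0,0,0]],
    [[0,0,-3],[0,0,0]],
    [[0,0,-4],[0,0,0]],
    [[0,0,-4],[0,0,0]],
    [[0,0,-4],[0,0,0]],
    [[0,0,-4],[0,0,0]],
    [[0,0,-2],[0,0,0]],
    [[0,0,0],[0,0,0]],
  ],
)

```text
t: 23.62
ee_pos: [0.4415, 0.1142, 0.2338]
orientation: [-3.135, 0.195, -0.005]
ft_force: [-0.1, 1.1, -4.1]
grip_width: 0.647
grasp_force: 33.1
```

Run:
```python
from h import *
st(); c=np.array([.510,-.1505]);M=np.array([[.9922,.1247],[-.1247,.9922]])
for l in(-.065,.02,.105): print((c+M@[l,0]).round(4))
go([.6142,-.1636,.23],-.125)
```

```text
t 23.62 pos [0.4415 0.1142 0.2338] yaw -0.124 tilt [ 0.003  0.    -1.   ] F [-0.1  1.1 -4.1] w 0.647 gf 33.1 j [ 0.11  0.25  1.95 -0.    0.94  1.8 ]
[ 0.4455 -0.1424]
[ 0.5298 -0.153 ]
[ 0.6142 -0.1636]
shift now [20.59 25.42  0.42] after turn [20.6  25.41  0.42] turn z 0.0
```

send_rows(
  commands=[
    [[1.6,2,0],[0,0,0]],
    [[3,3.7,0],[0,0,0]],
    [[3,3.7,0],[0,0,0]],
    [[3,3.7,0],[0,0,0]],
    [[3,3.7,0],[0,0,0]],
    [[3,3.7,0],[0,0,0]],
    [[2.5,3,0],[0,0,0]],
    [[1.5,1.9,0],[0,0,0]],
    [[0,0,0],[0,0,0]],
  ],
)

```text
t: 24.75
ee_pos: [0.6141, -0.1646, 0.2302]
orientation: [-3.135, 0.198, 0.004]
ft_force: [-0.4, 0.4, -2.5]
grip_width: 0.648
grasp_force: 33.1
```

Run:
```python
from h import *
st();go([.6142,-.1636,.185],-.125)
```

```text
t 24.75 pos [ 0.6141 -0.1646  0.2302] yaw -0.126 tilt [-0.003  0.001 -1.   ] F [-0.4  0.4 -2.5] w 0.648 gf 33.1 j [-0.37  0.51  1.53 -0.    1.11  1.33]
shift now [ 0.01 -0.1   4.52] after turn [ 0.01 -0.1   4.52] turn z -0.01
```

send_rows(
  commands=[
    [[0,0,2],[0,0,0]],
    [[0,0,2],[0,0,0]],
    [[0,0,1],[0,0,0]],
    [[0,0,0.6],[0,0,0]],
    [[0,0,0.5],[0,0,0]],
    [[0,0,0.4],[0,0,0]],
    [[0,0,0],[0,0,0]],
  ],
)

```text
t: 25.62
ee_pos: [0.6143, -0.1635, 0.1673]
orientation: [3.135, -0.196, -0.0]
ft_force: [0.1, 0.0, -2.9]
grip_width: 0.642
grasp_force: 33.1
```

send_rows(
  commands=[
    [[0,0,0.4],[0,0,0]],
    [[0,0,0.4],[0,0,0]],
    [[0,0,0.4],[0,0,0]],
    [[0,0,0.4],[0,0,0]],
    [[0,0,0],[0,0,0]],
  ],
)

```text
t: 26.25
ee_pos: [0.6143, -0.1635, 0.151]
orientation: [3.135, -0.196, -0.0]
ft_force: [1.6, -0.5, -0.3]
grip_width: 0.645
grasp_force: 33.3
```

Run:
```python
from h import *
st()
```

```text
t 26.25 pos [ 0.6143 -0.1635  0.151 ] yaw -0.125 tilt [-0. -0. -1.] F [ 1.6 -0.5 -0.3] w 0.645 gf 33.3 j [-0.36  0.59  1.61 -0.    0.94  1.33]
```

send_rows(
  commands=[
    [[0,0,0.4],[0,0,0]],
    [[0,0,0],[0,0,0]],
    [[0,0,0],[0,0,0]],
  ],
)

```text
t: 26.62
ee_pos: [0.6143, -0.1636, 0.1474]
orientation: [3.135, -0.196, 0.0]
ft_force: [0.5, -1.1, 0.2]
grip_width: 0.646
grasp_force: 33.3
```

send_rows(
  commands=[
    [[0,0,0],[0,0,0]],
    [[0,0,0],[0,0,0]],
    [[0,0,0],[0,0,0]],
    [[0,0,-1.5],[0,0,0]],
    [[0,0,-3],[0,0,0]],
    [[0,0,-4],[0,0,0]],
    [[0,0,-3],[0,0,0]],
    [[0,0,0],[0,0,0]],
    [[0,0,0],[0,0,0]],
  ],
  fingers=0.1,
)

```text
t: 27.75
ee_pos: [0.614, -0.1634, 0.2622]
orientation: [-3.135, 0.196, 0.0]
ft_force: [0.3, 0.1, -0.6]
grip_width: 0.901
grasp_force: 0.0
```

Run:
```python
from h import *
st(); p=shot("wrist"); print(proj(p,(.6142,-.1636,.2)),[c for c in corks(p,z=.2,amin=400)])
t=shot("top"); print([c for c in corks(t)]);go([.598,.276,.2],.3)
```

```text
t 27.75 pos [ 0.614  -0.1634  0.2622] yaw -0.125 tilt [-0.  0. -1.] F [ 0.3  0.1 -0.6] w 0.901 gf 0.0 j [-0.36  0.48  1.49 -0.    1.17  1.33]
[324.00595991 210.56119405] [([0.748, -0.145], [268.0, 16.0], [61, 33, 1435]), ([0.741, -0.227], [400.0, 10.0], [58, 21, 867]), ([0.75, -0.1], [198.0, 22.0], [61, 39, 950]), ([0.753, -0.003], [50.0, 38.0], [76, 54, 1254]), ([0.751, -0.051], [122.0, 32.0], [70, 44, 983]), ([0.622, -0.164], [324.0, 200.0], [208, 90, 1934]), ([0.618, -0.164], [324.0, 206.0], [65, 65, 3131]), ([0.633, 0.08], [8.0, 224.0], [17, 36, 435])]
[([0.688, 0.459], [180.0, 140.0], [24, 24, 452]), ([0.707, 0.343], [216.0, 136.0], [16, 17, 200]), ([0.598, 0.276], [234.0, 169.0], [15, 15, 187]), ([0.435, 0.4], [194.0, 217.0], [15, 15, 187]), ([0.29, 0.419], [186.0, 262.0], [39, 16, 217]), ([0.291, 0.176], [260.0, 264.0], [6, 8, 36]), ([0.284, 0.145], [270.0, 266.0], [11, 7, 55]), ([0.267, 0.1], [284.0, 272.0], [10, 10, 55]), ([0.236, 0.018], [308.0, 282.0], [12, 9, 55]), ([0.13, -0.708], [532.0, 322.0], [30, 34, 902]), ([0.086, -0.979], [616.0, 337.0], [8, 15, 66])]
shift now [ -7.03 -43.4    6.17] after turn [ 11.47 -42.44   6.14] turn z -2.43
```

send_rows(
  commands=[
    [[-0.5,-2.5,0],[0,0,0]],
    [[-1,-5.5,0],[0,0,0]],
    [[-0.9,-5.5,0],[0,0,0]],
    [[-0.9,-5.5,0],[0,0,0]],
    [[-0.9,-5.5,0],[0,0,0]],
    [[-0.9,-5.5,0],[0,0,0]],
    [[-0.9,-5.5,0],[0,0,0]],
    [[-0.6,-5,0],[0,0,0]],
    [[-0.4,-2.9,3],[0,0,0]],
    [[0,0,3],[0,0,0]],
  ],
  fingers=0,
)

```text
t: 29.1
ee_pos: [0.5973, 0.2791, 0.2009]
orientation: [-3.136, 0.19, 0.001]
ft_force: [-0.3, -0.7, -0.7]
grip_width: 1.001
grasp_force: 0.0
```

send_rows(
  commands=[
    [[0,0,0],[0,0,0]],
    [[0,0,0],[0,0,0]],
  ],
)

```text
t: 29.35
ee_pos: [0.5989, 0.2761, 0.2033]
orientation: [-3.135, 0.196, -0.001]
ft_force: [-0.4, -0.8, 0.5]
grip_width: 1.004
grasp_force: 0.0
```

Run:
```python
from h import *
st(); p=shot("wrist"); c=[k for k in corks(p,amin=600)]; print(c)
g=min(c,key=lambda k:np.hypot(k[0][0]-.598,k[0][1]-.276))[0]; print(g); go([g[0]-.002,g[1],.012],-.125)
```

```text
t 29.35 pos [0.5989 0.2761 0.2033] yaw -0.125 tilt [ 0.001  0.    -1.   ] F [-0.4 -0.8  0.5] w 1.004 gf 0.0 j [ 0.33  0.57  1.5  -0.    1.07  2.03]
[([0.776, 0.43], [123.0, 10.0], [57, 21, 656]), ([0.731, 0.165], [430.0, 26.0], [74, 53, 2122]), ([0.78, 0.507], [36.0, 18.0], [63, 29, 828]), ([0.708, 0.343], [238.0, 80.0], [76, 72, 4215]), ([0.69, 0.446], [136.0, 114.0], [111, 86, 7416]), ([0.6, 0.276], [324.0, 184.0], [50, 48, 1765]), ([0.44, 0.395], [242.0, 324.0], [36, 36, 876])]
[0.6, 0.276]
shift now [-0.14  0.02 19.16] after turn [-0.14  0.02 19.16] turn z 0.0
```

send_rows(
  commands=[
    [[-0.1,0,3],[0,0,0]],
    [[0,0,4],[0,0,0]],
    [[0,0,4],[0,0,0]],
    [[0,0,3.5],[0,0,0]],
    [[0,0,2.5],[0,0,0]],
    [[0,0,1.5],[0,0,0]],
    [[0,0,0.6],[0,0,0]],
    [[0,0,0],[0,0,0]],
  ],
)

```text
t: 30.4
ee_pos: [0.5982, 0.276, 0.0119]
orientation: [-3.135, 0.196, -0.001]
ft_force: [-0.1, 0.4, 0.1]
grip_width: 1.003
grasp_force: 0.0
```

send_rows(
  commands=[
    [[0,0,0],[0,0,0]],
    [[0,0,0],[0,0,0]],
    [[0,0,0],[0,0,0]],
    [[0,0,0],[0,0,0]],
  ],
  fingers=1,
)

```text
t: 30.9
ee_pos: [0.5982, 0.2761, 0.0123]
orientation: [-3.135, 0.196, -0.002]
ft_force: [-1.1, -0.6, 6.0]
grip_width: 0.645
grasp_force: 31.5
```

send_rows(
  commands=[
    [[0,0,-1],[0,0,0]],
    [[0,0,-3],[0,0,0]],
    [[0,0,-4],[0,0,0]],
    [[0,0,-4],[0,0,0]],
    [[0,0,-4],[0,0,0]],
    [[0,0,-4],[0,0,0]],
    [[0,0,-3],[0,0,0]],
    [[0,0,0],[0,0,0]],
  ],
)

```text
t: 31.9
ee_pos: [0.5982, 0.2762, 0.2438]
orientation: [-3.134, 0.195, -0.006]
ft_force: [0.9, -0.9, -3.2]
grip_width: 0.648
grasp_force: 32.7
```

Run:
```python
from h import *
st(); go([.5298,-.153,.23],-.125)
```

```text
t 31.9 pos [0.5982 0.2762 0.2438] yaw -0.125 tilt [ 0.004  0.001 -1.   ] F [ 0.9 -0.9 -3.2] w 0.648 gf 32.7 j [ 0.33  0.53  1.46 -0.    1.15  2.03]
shift now [-1.46 43.44  1.3 ] after turn [-1.44 43.44  1.3 ] turn z 0.0
```

send_rows(
  commands=[
    [[-0.2,2.4,0],[0,0,0]],
    [[-0.2,5,0],[0,0,0]],
    [[-0.2,5.5,0],[0,0,0]],
    [[-0.2,5.5,0],[0,0,0]],
    [[-0.2,5.5,0],[0,0,0]],
    [[-0.2,5.5,0],[0,0,0]],
    [[-0.2,5.5,0],[0,0,0]],
    [[0,5,0],[0,0,0]],
    [[0,3.5,0],[0,0,0]],
    [[0,0,1.4],[0,0,0]],
  ],
)

```text
t: 33.15
ee_pos: [0.5294, -0.1549, 0.2263]
orientation: [3.135, -0.2, -0.0]
ft_force: [0.0, 0.7, -3.5]
grip_width: 0.646
grasp_force: 32.9
```

send_rows(
  commands=[
    [[0,0,1],[0,0,0]],
    [[0,0,2],[0,0,0]],
    [[0,0,2],[0,0,0]],
    [[0,0,1.2],[0,0,0]],
    [[0,0,0.6],[0,0,0]],
    [[0,0,0.4],[0,0,0]],
    [[0,0,0],[0,0,0]],
  ],
)

```text
t: 34.02
ee_pos: [0.53, -0.1529, 0.1554]
orientation: [3.135, -0.195, 0.0]
ft_force: [-0.1, -0.1, -1.5]
grip_width: 0.647
grasp_force: 32.9
```

Run:
```python
from h import *
st()
```

```text
t 34.02 pos [ 0.53   -0.1529  0.1554] yaw -0.125 tilt [ 0. -0. -1.] F [-0.1 -0.1 -1.5] w 0.647 gf 32.9 j [-0.4   0.48  1.82 -0.    0.84  1.29]
```

send_rows(
  commands=[
    [[0,0,0.4],[0,0,0]],
    [[0,0,0.4],[0,0,0]],
    [[0,0,0.4],[0,0,0]],
    [[0,0,0.4],[0,0,0]],
    [[0,0,0.4],[0,0,0]],
    [[0,0,0],[0,0,0]],
    [[0,0,0],[0,0,0]],
  ],
)

```text
t: 34.9
ee_pos: [0.53, -0.153, 0.1354]
orientation: [3.135, -0.196, 0.0]
ft_force: [-0.7, -0.3, 0.0]
grip_width: 0.646
grasp_force: 33.0
```

send_rows(
  commands=[
    [[0,0,0.2],[0,0,0]],
    [[0,0,0],[0,0,0]],
  ],
)

```text
t: 35.15
ee_pos: [0.53, -0.153, 0.1332]
orientation: [3.135, -0.196, 0.0]
ft_force: [0.5, -0.8, -0.3]
grip_width: 0.645
grasp_force: 33.0
```

send_rows(
  commands=[
    [[0,0,0],[0,0,0]],
    [[0,0,0],[0,0,0]],
    [[0,0,0],[0,0,0]],
    [[0,0,-1.5],[0,0,0]],
    [[0,0,-3],[0,0,0]],
    [[0,0,-4],[0,0,0]],
    [[0,0,-4],[0,0,0]],
    [[0,0,0],[0,0,0]],
    [[0,0,0],[0,0,0]],
  ],
  fingers=0.1,
)

```text
t: 36.28
ee_pos: [0.5297, -0.1528, 0.2585]
orientation: [3.135, -0.196, 0.0]
ft_force: [-0.2, -0.0, 0.3]
grip_width: 0.897
grasp_force: 0.0
```

Run:
```python
from h import *
st(); p=shot("wrist"); print([c for c in corks(p,z=.187,amin=1200)])
cv2.imwrite("pics/w7.png",p["img"])
t=shot("top"); print([c for c in corks(t) if c[0][0]>.3]);go([.437,.398,.25],-.125)
```

```text
t 36.27 pos [ 0.5297 -0.1528  0.2585] yaw -0.125 tilt [ 0. -0. -1.] F [-0.2 -0.   0.3] w 0.897 gf 0.0 j [-0.4   0.36  1.71 -0.    1.08  1.29]
[([0.577, -0.158], [323.0, 147.0], [219, 191, 6521]), ([0.533, -0.153], [324.0, 202.0], [64, 62, 3043])]
[([0.688, 0.459], [180.0, 140.0], [24, 24, 448]), ([0.707, 0.343], [216.0, 136.0], [16, 17, 199]), ([0.435, 0.4], [194.0, 217.0], [15, 15, 187])]
shift now [-16.03 -53.5    0.8 ] after turn [-16.05 -53.5    0.8 ] turn z 0.0
```

View pics/w7.png

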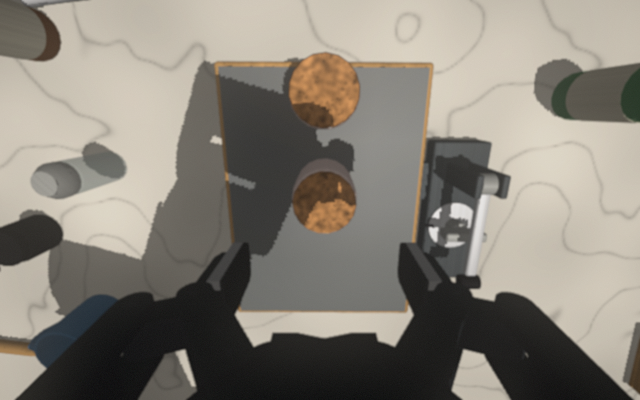

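The picture shows two pots upright on the tray, with lids at (325,90) and (323,200), and the lever still closed. I go to the third pot.

send_rows(
  commands=[
    [[-0.8,-2.5,0],[0,0,0]],
    [[-1.6,-5.5,0],[0,0,0]],
    [[-1.6,-5.5,0],[0,0,0]],
    [[-1.6,-5.5,0],[0,0,0]],
    [[-1.6,-5.5,0],[0,0,0]],
    [[-1.6,-5.5,0],[0,0,0]],
    [[-1.6,-5.5,0],[0,0,0]],
    [[-1.6,-5.5,0],[0,0,0]],
    [[-1.6,-5.5,0],[0,0,0]],
    [[-1.5,-4.5,0],[0,0,0]],
  ],
  fingers=0,
)

```text
t: 37.62
ee_pos: [0.4427, 0.3739, 0.2573]
orientation: [3.134, -0.194, -0.002]
ft_force: [-0.1, -0.4, 0.7]
grip_width: 1.001
grasp_force: 0.0
```

send_rows(
  commands=[
    [[-0.9,-2.5,2],[0,0,0]],
    [[0,0,3],[0,0,0]],
    [[0,0,0],[0,0,0]],
    [[0,0,0],[0,0,0]],
  ],
)

```text
t: 38.12
ee_pos: [0.4381, 0.3977, 0.2088]
orientation: [3.135, -0.196, 0.0]
ft_force: [-0.2, -0.4, 0.7]
grip_width: 1.0
grasp_force: 0.0
```

Run:
```python
from h import *
st(); p=shot("wrist"); c=[k for k in corks(p,amin=600)]; print(c)
g=min(c,key=lambda k:np.hypot(k[0][0]-.437,k[0][1]-.398))[0]; print(g); go([g[0]-.002,g[1],.012],-.125)
```

```text
t 38.12 pos [0.4381 0.3977 0.2088] yaw -0.125 tilt [ 0. -0. -1.] F [-0.2 -0.4  0.7] w 1.0 gf 0.0 j [ 0.63  0.47  1.67 -0.    1.    2.32]
[([0.44, 0.401], [320.0, 182.0], [49, 48, 1679]), ([0.325, 0.426], [312.0, 280.0], [104, 26, 1462])]
[0.44, 0.401]
shift now [-0.08 -0.31 19.72] after turn [-0.08 -0.31 19.72] turn z -0.0
```

send_rows(
  commands=[
    [[-0.1,-0.3,3],[0,0,0]],
    [[0,0,4],[0,0,0]],
    [[0,0,4],[0,0,0]],
    [[0,0,4],[0,0,0]],
    [[0,0,2.5],[0,0,0]],
    [[0,0,1.5],[0,0,0]],
    [[0,0,0.7],[0,0,0]],
    [[0,0,0],[0,0,0]],
  ],
)

```text
t: 39.17
ee_pos: [0.4374, 0.401, 0.0117]
orientation: [-3.135, 0.196, -0.001]
ft_force: [-0.9, -1.0, 0.0]
grip_width: 1.002
grasp_force: 0.0
```

send_rows(
  commands=[
    [[0,0,0],[0,0,0]],
    [[0,0,0],[0,0,0]],
    [[0,0,0],[0,0,0]],
    [[0,0,0],[0,0,0]],
  ],
  fingers=1,
)

```text
t: 39.67
ee_pos: [0.4374, 0.4012, 0.0122]
orientation: [-3.135, 0.195, -0.002]
ft_force: [-0.4, -0.2, 5.7]
grip_width: 0.647
grasp_force: 31.1
```

send_rows(
  commands=[
    [[0,0,-1],[0,0,0]],
    [[0,0,-3],[0,0,0]],
    [[0,0,-4],[0,0,0]],
    [[0,0,-4],[0,0,0]],
    [[0,0,-4],[0,0,0]],
    [[0,0,-4],[0,0,0]],
    [[0,0,-3],[0,0,0]],
    [[0,0,0],[0,0,0]],
  ],
)

```text
t: 40.67
ee_pos: [0.4374, 0.4012, 0.2437]
orientation: [-3.133, 0.195, -0.005]
ft_force: [-0.4, 0.5, -2.7]
grip_width: 0.654
grasp_force: 32.9
```

Run:
```python
from h import *
st(); go([.4455,-.1424,.22],-.125)
```

```text
t 40.67 pos [0.4374 0.4012 0.2437] yaw -0.125 tilt [ 0.003  0.002 -1.   ] F [-0.4  0.5 -2.7] w 0.654 gf 32.9 j [ 0.63  0.43  1.63 -0.    1.08  2.33]
shift now [ 7.55 53.84  2.24] after turn [ 7.58 53.84  2.24] turn z 0.0
```

send_rows(
  commands=[
    [[1.5,2.5,0],[0,0,0]],
    [[1.5,5.4,0],[0,0,0]],
    [[1.5,5.4,0],[0,0,0]],
    [[1.5,5.4,0],[0,0,0]],
    [[1.5,5.4,0],[0,0,0]],
    [[0,5.4,0],[0,0,0]],
    [[0,5.4,0],[0,0,0]],
    [[0,5.4,0],[0,0,0]],
    [[0,5.4,0],[0,0,0]],
    [[0,5.0,0],[0,0,0]],
  ],
)

```text
t: 41.92
ee_pos: [0.4474, -0.113, 0.2402]
orientation: [-3.135, 0.196, 0.003]
ft_force: [-0.3, 0.3, -3.0]
grip_width: 0.651
grasp_force: 32.9
```

send_rows(
  commands=[
    [[0,3.1,0],[0,0,0]],
    [[0,0,0],[0,0,0]],
    [[0,0,1.5],[0,0,0]],
    [[0,0,2],[0,0,0]],
    [[0,0,2],[0,0,0]],
    [[0,0,1.5],[0,0,0]],
    [[0,0,1],[0,0,0]],
    [[0,0,0],[0,0,0]],
  ],
)

```text
t: 42.92
ee_pos: [0.4443, -0.1417, 0.1606]
orientation: [-3.135, 0.195, 0.002]
ft_force: [0.9, 0.8, -2.1]
grip_width: 0.649
grasp_force: 33.1
```

Run:
```python
from h import *
st(); go([.4455,-.1424,.122],-.125)
```

```text
t 42.92 pos [ 0.4443 -0.1417  0.1606] yaw -0.124 tilt [-0.001  0.001 -1.   ] F [ 0.9  0.8 -2.1] w 0.649 gf 33.1 j [-0.45  0.37  2.02 -0.    0.76  1.24]
shift now [0.13 0.06 3.86] after turn [0.13 0.06 3.86] turn z 0.0
```

send_rows(
  commands=[
    [[0,0,0.9],[0,0,0]],
    [[0,0,0.6],[0,0,0]],
    [[0,0,0.4],[0,0,0]],
    [[0,0,0.4],[0,0,0]],
    [[0,0,0.4],[0,0,0]],
    [[0,0,0.4],[0,0,0]],
    [[0,0,0.4],[0,0,0]],
    [[0,0,0.4],[0,0,0]],
    [[0,0,0],[0,0,0]],
    [[0,0,0],[0,0,0]],
  ],
)

```text
t: 44.18
ee_pos: [0.4446, -0.1423, 0.1224]
orientation: [3.135, -0.196, -0.0]
ft_force: [-1.1, 0.2, -1.1]
grip_width: 0.648
grasp_force: 33.3
```

Run:
```python
from h import *
st()
```

```text
t 44.17 pos [ 0.4446 -0.1423  0.1224] yaw -0.125 tilt [-0. -0. -1.] F [-1.1  0.2 -1.1] w 0.648 gf 33.3 j [-0.45  0.43  2.05 -0.    0.66  1.24]
```

send_rows(
  commands=[
    [[0,0,0.2],[0,0,0]],
    [[0,0,0],[0,0,0]],
  ],
)

```text
t: 44.42
ee_pos: [0.4446, -0.1423, 0.1203]
orientation: [3.135, -0.196, 0.0]
ft_force: [-0.6, 0.0, 0.5]
grip_width: 0.645
grasp_force: 33.3
```

send_rows(
  commands=[
    [[0,0,0],[0,0,0]],
    [[0,0,0],[0,0,0]],
    [[0,0,0],[0,0,0]],
    [[0,0,-1.5],[0,0,0]],
    [[0,0,-3],[0,0,0]],
    [[0,0,-4],[0,0,0]],
    [[0,0,-4],[0,0,0]],
    [[0,0,-3],[0,0,0]],
    [[0,0,0],[0,0,0]],
    [[0,0,0],[0,0,0]],
  ],
  fingers=0.1,
)

```text
t: 45.68
ee_pos: [0.4443, -0.1421, 0.2747]
orientation: [-3.135, 0.196, 0.001]
ft_force: [-0.1, 0.4, -0.5]
grip_width: 0.898
grasp_force: 0.0
```

Run:
```python
from h import *
st(); p=shot("wrist"); t=shot("top"); s=shot("scene"); print([c for c in corks(t) if c[0][0]>.3])
cv2.imwrite("pics/end.png",np.hstack([cv2.resize(p["img"][0:400,160:480],(400,500)),cv2.resize(s["img"][100:350,200:400],(400,500))]))
cv2.imwrite("pics/endtop.png",cv2.resize(t["img"][95:295,150:510],None,fx=2.2,fy=2.2))
```

```text
t 45.67 pos [ 0.4443 -0.1421  0.2747] yaw -0.125 tilt [-0.001  0.    -1.   ] F [-0.1  0.4 -0.5] w 0.898 gf 0.0 j [-0.45  0.22  1.87 -0.    1.06  1.24]
[([0.688, 0.459], [180.0, 140.0], [24, 24, 443]), ([0.703, 0.341], [216.0, 137.0], [15, 15, 183]), ([0.63, -0.174], [370.0, 163.0], [16, 17, 214]), ([0.556, -0.174], [370.0, 186.0], [7, 6, 32])]
```

View pics/end.png

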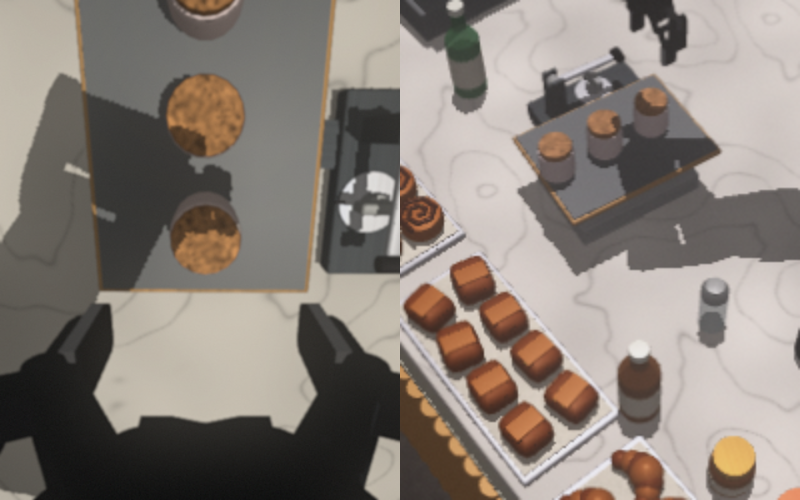

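View pics/endtop.png

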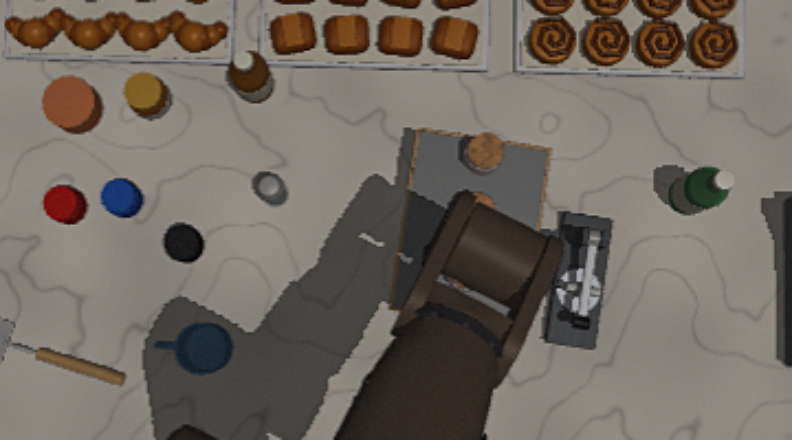

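All three pots stand upright on the tray, with lids at left-panel (205,15), (205,115) and (205,240). The lever lies closed, the bystanders haven't moved and the gripper is clear.

```bash
python3 -c "
from rig import r
print(r.hand_in())"
```

```text
the job is handed in; nothing more can be done
None
```

I handed the job in at about 46 s: the lever was flipped open, the nut squared to the dial marks, the lever closed again, and all three lidded pots stand upright on the tray; the hand-in gave no verdict.

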